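# Shut the drive unit's hatch and start its star knob cleanly

## Robot

A 6-joint arm with a two-finger parallel gripper is mounted at the origin on the work surface. World frame = base frame: x ahead of the robot, y to its left, z up, the work surface at z = 0. Lengths are in mm, angles in rad, forces in N, time in s.
With the tool pointing down it reaches from about 300 to 775 mm from the base axis. Payload 14.6 kg.
Tool frame: the origin (TCP) lies midway between the tips of the shut fingers; the grasp point (between the pads) lies 19 mm behind it; z points along the fingers, y is the line along which they close (so a half turn about z gives the same grasp; the last joint's range is limited). The gripper opens to 94 mm and grips with 3 to 60 N. Pads are 16 mm wide; open, the fingers measure 119 mm over their backs; the gripper's body (75 mm by 177 mm) begins 78 mm behind the grasp point.
Start: joints at [-1.366, 0.3, 1.521, -0, 1.321, -0.067], TCP at [147.649, -529.801, 205.446] pointing down, gripper open.
Joint ranges: [-3.03, 3.03], [-0.79, 2.21], [0.23, 2.52], [-1.04, 4.18], [0, 3.07], [-2.55, 2.55]. Speed limits (rad/s): [2.22, 2.22, 2.57, 3.14, 3.14, 3.14].

## Interface

Orientations are given as [roll, pitch, yaw] about the fixed x, y, z axes, in that order (R = Rz(yaw) Ry(pitch) Rx(roll)).
In Python, from bench import ctrl gives the robot as it stands.
- The arm moves only by the tool move_arm, never from a script. Its argument "moves" is one flat list of numbers, 6 for each row, row after row: the shift along the tool's x, y, z in cm, then the turn, a rotation vector about the tool's x, y, z in degrees. In form: [dx, dy, dz, wx, wy, wz, dx, dy, dz, wx, wy, wz, ...]. A call has exactly 10 rows; each row shifts and turns the commanded pose from where the row before left it, along the tool's axes as they then stand; what a row does not reach is not made up. A row lasts 1/12 s, in which the tool goes at most 41.7 mm and 7.16 degrees, less where a joint would pass 70% of its speed; a pose out of reach is approached as far as the arm can. A call is refused whole if a number of a shift passes 4.17 or a number of a turn 7.16, either way. A call with a gripper value outside its range is refused whole. "jaw" is the closure, from 0 (fully open) to 1 (shut), set as the call begins (left out, the last holds). The fingers move at their own pace and stop on an object; "squeeze" is the grip in N (left out, the last holds). Time passes only in rows, so rows that do not move let the fingers close, or fill a call up. It gives the time, the measured TCP pose, the force, the opening and the grip force at its end, in the units of the state.
- ctrl.state(): the state, without advancing time (a new reading comes with each control period).
- ctrl.read_camera(name): name is "scene" or "top" or "wrist"; returns a dict with "frame" (480x640x3 uint8, red, green, blue), "camera_matrix" (3x3 intrinsics, pixels), "rvec" (rotation vector, rad) and "tvec" (3), from world to camera coordinates, as OpenCV has them. Camera axes: x right, y down, z forward; pixel columns grow to the right and rows downward; lengths in mm; the calibration is good to about 2 mm. A picture is of the moment at which its call begins. There is no depth.
- ctrl.finish_job(): hands the job in; it is judged then, once.
Trained networks look in a picture, given as the dict that the camera call returned (one of the last four; its "shot" number tells which), for a name from the list of things; names that differ only in an ending like _2 or _b are one class to them, and where a whole thing is asked for, a point or a joint stands for the part that bears it (a point fixed in the world has none). Each returns a list of dicts, best first, with "conf" (0 to 1); they miss things now and then, are a little off and sometimes report something else, mostly with a low value. They report only what shows in the picture. A call takes as long as a camera call.
- ctrl.search_frame(picture, target): "point" ([row, column] as shares, 0 to 1, of the picture: columns of its width, rows of its height, amid what is visible of it).
- ctrl.regions_of(picture, target): "region" (480x640 bool, what is visible of it) and "point" ([row, column] as shares, 0 to 1, of the picture: columns of its width, rows of its height, amid what is visible of it).
- ctrl.tip_of(picture, target): "point" ([row, column] as shares, 0 to 1, of the picture: columns of its width, rows of its height: a listed point, or the origin of a listed thing).
The state is a dict: "time_s": time; "joint_positions": joint angles; "joint_vel": joint speeds; "effort": joint torques, N m; "position": TCP position; "tcp_rot": TCP orientation; "contact_force": force on the tool from outside, world axes, zero at the start; "ft_torque": the same for the moment, N m; "gripper_width": finger opening in mm; "gripper_force": force on a finger pad.
Only numpy, scipy, OpenCV 4.12 (cv2) and the standard library are available. Lean on these libraries where they do the work, as an engineer would, in place of code of your own. Each camera call takes 0.05 s, during which the arm holds its last target. There are 200 camera calls.

## Task

Swing the hatch of the drive unit fully shut. Then, keeping light downward pressure on its star knob, turn the knob backwards (anticlockwise) until you feel the thread click down, and only then turn it forwards (clockwise) until its collar is fully down on the shut hatch. Do not force the thread, and leave the other things on the table where they are.

Things in the scene. Friction and masses are not known exactly. Their poses are not given: they have to be found in the camera images.
- drive: Grey sheet-steel drive unit on four rubber feet, fixed to the table: housing 260 mm (its x) by 220 mm (its y), rim 130 mm above the table. Origin on the table under the centre of the housing; its x points from the knob side to the hinge side, its z up.
- hinge (a point): Middle of the hatch's hinge line, on the drive unit's top at its far side (100 mm from the drive's origin along its x, 130 mm up). The hinge line runs along the drive's y.
- hatch (a joint): Angle of the aluminium hatch (rad): 0 is fully shut (level, resting on the rim), positive is open with the knob edge raised. The hinge is stiff: the hatch stays where it is left, a push of 1 to 5 N down near its free edge moves it.
- hatch_edge (a point): Middle of the hatch's free edge, on its upper face, 230 mm from the hinge line. The hatch is a flat sheet 4 mm thick, 214 mm wide along the hinge line, bare and flat on its upper face except for the star knob and two flat 1.5 mm ribs; it may be pushed anywhere on that face. When shut its upper face is 134 mm above the table.
- knob_top (a point): Centre of the top of the black six-lobed star knob (red cap). Its axis is square to the hatch, midway across its width, 195 mm from the hinge line. Knob 52 mm across the lobe tips, 47 mm across pairs of lobes, 24 mm tall, nothing within 40 mm beside it; under it a steel collar 26 mm across, 10 mm tall. This point stands 54.5 mm above the hatch's upper face when raised, 38 mm with the collar home.
- plunge (a joint): How far the knob and its screw have gone down through the hatch (m): 0 raised, 0.0165 collar home on the hatch. A spring lifts it (2 N to start it down, 6 N near home); let go, it rises unless threaded. Hatch shut, the screw lands on the hard, hidden thread 7 to 10 mm down; turned backwards under about 5 N more than the spring it climbs 2.9 mm per rad to 6 mm, then drops to about 12 mm: the click.
- star_knob (a joint): Turn of the knob (rad): 0 at the start, growing clockwise seen from above (forwards), falling anticlockwise (backwards). Easy to turn (0.05 N m). Triple-start right-hand thread, 18 mm per turn. It clicks somewhere 0.5 to 1.3 rad back from the starting position; from there it is about 2.1 rad forwards to home, where the torque rises sharply (over 0.3 N m).
- screw: The steel screw under the knob, turning with it, and its brass bush in the housing. Origin on the knob's axis, level with the hatch's underside while raised. At the click the pressure felt drops to the spring's alone. Over about 20 N forces the thread. It has 1 mm of up-and-down play: ease the pressure once it has caught, or the collar seems home up to 0.4 rad early and rises 1 mm when let go.
- torch: Black hand torch lying on the table, 130 mm long, 38 mm across the head; origin on the table under its middle. Leave alone.
- screwdriver: Screwdriver with red handle lying on the table. Leave alone.
- wrench: Steel wrench lying on the table. Leave alone.
- grease_tin: Round tin 72 mm across, 62 mm tall; origin under its centre. Leave alone.
- ring_nut: Aluminium ring 88 mm across, 28 mm tall, lying flat; origin under its centre. Leave alone.
- mincer_plate: Round steel plate with holes, 70 mm across, 10 mm thick, lying flat; origin under its centre. Leave alone.
- pan_cup: Aluminium cup 100 mm across, 75 mm tall; origin under its centre. Leave alone.

How it is judged (in metres and radians):
On the way, in this order (a step that is already met when the one before it is completed fails the run):
1. the hatch is fully shut (value of joint hatch below 0.02 rad), for 0.2 s.
2. the knob, pressed down, has been turned backwards until the screw has dropped into the thread start (the click) (value of joint star_knob below -0.3 rad and value of joint plunge above 0.0105 m and value of joint hatch below 0.02 rad), for 0.1 s.
At the end, for the whole second after the job is handed in: The hatch is shut (within 0.02 rad) and the knob's collar is home on it (plunge over 15.3 mm of 16.5) after being let go, held by the thread, at rest (value of joint hatch below 0.02 rad and value of joint plunge above 0.0153 m and linear speed of screw below 0.05 m/s and contact force between the fingers and anything else below 0.1 N); the robot touches nothing.
It fails at once if the screw is forced (over 25 N) against the thread before it has started (contact force between screw and anything else above 25 N and value of joint plunge below 0.0125 m).
It fails at once if the pressed-down knob is driven forwards before the thread has clicked (thread crossed) (value of joint star_knob above 0.8 rad and value of joint plunge between 0.0075 and 0.0128 m).
It fails at once if another thing on the table is moved over 30 mm (distance of any of torch, screwdriver, wrench, grease_tin, ring_nut, mincer_plate, pan_cup from where it was at the start of the episode above 0.03 m).
It also fails if it takes over 69 s, if anything falls off the work surface, if the arm or the gripper's body presses on something with over 40 N, if the wrist force passes 120 N, or if a joint passes its speed limit or range.

## Working session

There is one attempt and no reset: what is moved stays moved. The work goes in short steps, Python scripts to look and compute and a tool call to move; the robot and the scene stay as the last step left them, time stands still between calls to the robot, and variables do not carry over. Pictures are saved under pics/ and viewed, at most 10 in all, crops included, and the job is handed in when it is done.

Besides the shell and the picture viewer there is one more tool, called after "Request:" by a JSON object that holds its "api" and its "payload", one argument or row to a line. move_arm: Moves the arm, as the interface text tells. Its arguments: {"type":"object","properties":{"moves":{"type":"array","items":{"type":"number"}},"jaw":{"type":"number"},"squeeze":{"type":"number"}},"required":["moves"]}

```bash
mkdir -p pics
cat > h.py <<'E'
import numpy as np,cv2
from bench import ctrl
def P(c):
    R=cv2.Rodrigues(np.array(c["rvec"],float))[0]; return R,np.array(c["tvec"],float).ravel(),np.array(c["camera_matrix"],float)
def ray(c,p):
    R,t,K=P(c); d=R.T@np.linalg.inv(K)@np.array([p[1]*640,p[0]*480,1]); return -R.T@t,d/np.linalg.norm(d)
def tri(rs):
    A=0;b=0
    for o,d in rs:
        M=np.eye(3)-np.outer(d,d);A=A+M;b=b+M@o
    return np.linalg.solve(A,b)
def look(cams,names):
    cs={k:ctrl.read_camera(k) for k in cams}
    out={}
    for n in names:
        for k in cams:
            r=ctrl.tip_of(cs[k],n)
            if r: out[n,k]=(r[0]["conf"],np.array(r[0]["point"]),ray(cs[k],r[0]["point"]))
    return cs,out
def proj(c,X):
    R,t,K=P(c);return cv2.projectPoints(np.array(X,float).reshape(-1,3),np.array(c["rvec"],float),t,K,None)[0].reshape(-1,2)
E
python3 - <<'E'
from h import *
N=["drive","hinge","hatch_edge","knob_top","screw","pan_cup","grease_tin","ring_nut"]
cs,o=look(["scene","top"],N)
for n in N:
    L=[o[n,k] for k in cs if (n,k) in o]
    for k in cs:
        if (n,k) in o: print(n,k,round(o[n,k][0],2),(o[n,k][1]*[480,640]).round())
    if len(L)==2: print("  tri",tri([l[2] for l in L]).round(1))
cv2.imwrite("pics/a.png",np.hstack([cv2.resize(cs[k]["frame"][:,:,::-1],(400,300)) for k in cs]))
cv2.imwrite("pics/s.png",cs["scene"]["frame"][:,:,::-1])
cv2.imwrite("pics/t.png",cs["top"]["frame"][:,:,::-1])
s=ctrl.state();print(s)
E
```

```text
drive scene 0.72 [289. 297.]
drive top 0.63 [210. 312.]
  tri [600.5 -12.3  -3.6]
hinge scene 0.97 [277. 262.]
hinge top 0.87 [160. 307.]
  tri [699.6   6.1 136.2]
hatch_edge scene 0.59 [190. 318.]
hatch_edge top 0.57 [217. 315.]
  tri [544.2 -16.1 287.9]
knob_top scene 0.97 [198. 288.]
knob_top top 0.8 [185. 316.]
  tri [611.1 -16.8 300.8]
screw top 0.57 [208. 314.]
pan_cup scene 0.61 [221. 197.]
pan_cup top 0.78 [169. 447.]
  tri [ 716.6 -368.6   -6.5]
grease_tin scene 0.59 [194. 226.]
grease_tin top 0.69 [216. 465.]
  tri [ 596.2 -417.1   -3.3]
ring_nut scene 0.81 [178. 258.]
ring_nut top 0.66 [255. 466.]
  tri [ 489.8 -414.4   13.4]
{'time_s': 0.9, 'joint_positions': array([-1.36559759e+00,  2.99902360e-01,  1.52097614e+00,  7.28096517e-07,
        1.32073819e+00, -6.65934500e-02]), 'joint_vel': array([-7.60729918e-04, -2.62670276e-04,  9.51060647e-04,  1.07114178e-03,
       -3.26314727e-05, -4.20589187e-04]), 'effort': array([ 2.21154987e-03, -5.31649804e+01, -3.52916837e+01,  7.09754974e-02,
        2.12292897e-02,  1.68295543e-05]), 'position': array([ 147.6508111 , -529.80008133,  205.45439069]), 'tcp_rot': array([-3.14156872e+00, -2.30296375e-06,  2.71792006e-01]), 'contact_force': array([-0.12086682,  0.06313977, -0.82902262]), 'ft_torque': array([-0.02691722, -0.03751636,  0.01259758]), 'gripper_force': 0.0, 'gripper_width': 93.93093333052886}
```

View pics/s.png

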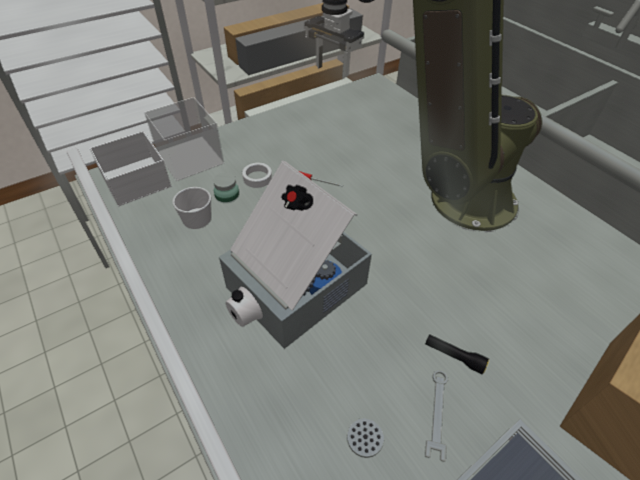

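View pics/t.png

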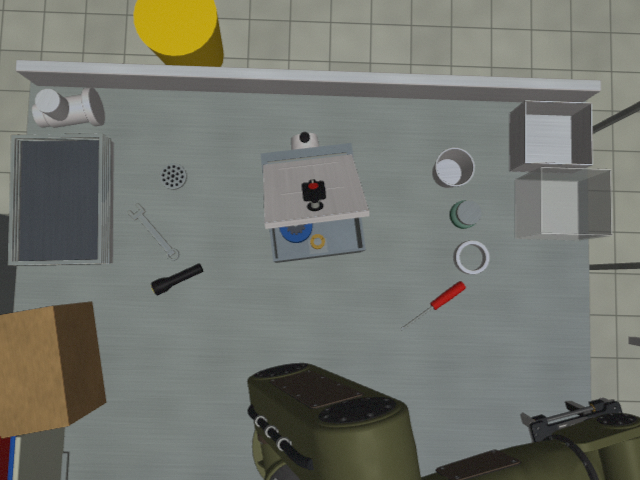

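The top and scene views show the drive at about (600,-8), yaw about 0.13, hatch open about 0.73 rad with the knob at scene (288,198) and top (316,185). The other items are well clear. I'll push the hatch shut with closed fingers beside the knob.

Request:
{"api": "move_arm", "payload": {
  "moves": [0,0,-3.5,0,0,0,0,0,-3.5,0,0,0,0,0,-3.5,0,0,0,0,0,-3.5,0,0,0,0,0,-3.5,0,0,0,2.9,-1.8,0,0,0,0,2.9,-1.8,0,0,0,0,2.9,-1.8,0,0,0,0,2.9,-1.8,0,0,0,0,2.9,-1.8,0,0,0,0],
  "jaw": 1
}}

```text
time_s: 1.73
position: [263.9, -402.8, 380.5]
tcp_rot: [3.141, -0.0, 0.271]
contact_force: [0.1, -0.6, 1.2]
gripper_width: 30.4
gripper_force: 0.0
```

Request:
{"api": "move_arm", "payload": {
  "moves": [2.9,-1.8,0,0,0,0,2.9,-1.8,0,0,0,0,2.9,-1.8,0,0,0,0,2.9,-1.8,0,0,0,0,2.9,-1.8,0,0,0,0,2.9,-1.8,0,0,0,0,2.9,-1.8,0,0,0,0,2.9,-1.8,0,0,0,0,2.9,-1.8,0,0,0,0,2.9,-1.8,0,0,0,0]
}}

```text
time_s: 2.57
position: [495.1, -151.4, 380.6]
tcp_rot: [3.141, -0.0, 0.272]
contact_force: [0.2, -0.7, -0.6]
gripper_width: 0.3
gripper_force: 0.0
```

Request:
{"api": "move_arm", "payload": {
  "moves": [2.8,-1.75,0,0,0,0,2.8,-1.75,0,0,0,0,2.8,-1.75,0,0,0,0,0,0,1,0,0,-7,0,0,1,0,0,-7,0,0,1,0,0,-7,0,0,1,0,0,-7,0,0,1,0,0,-7,0,0,1,0,0,-7,0,0,1,0,0,-7]
}}

```text
time_s: 3.4
position: [561.0, -79.8, 310.0]
tcp_rot: [3.142, -0.0, 1.133]
contact_force: [0.5, 0.2, 0.9]
gripper_width: 0.8
gripper_force: 0.0
```

Request:
{"api": "move_arm", "payload": {
  "moves": [0,0,0.8,0,0,-6,0,0,0.8,0,0,-6,0,0,0.8,0,0,-6,0,0,0.8,0,0,-6,0,0,0.8,0,0,0,0,0,0.8,0,0,0,0,0,0.8,0,0,0,0,0,0.8,0,0,0,0,0,0.8,0,0,0,0,0,0.8,0,0,0]
}}

```text
time_s: 4.23
position: [561.0, -79.8, 229.6]
tcp_rot: [-3.141, 0.0, 1.545]
contact_force: [-0.1, 0.6, 1.9]
gripper_width: 0.4
gripper_force: 0.9
```

Request:
{"api": "move_arm", "payload": {
  "moves": [0,-0.3,0.8,0,0,0,0,-0.3,0.8,0,0,0,0,-0.3,0.8,0,0,0,0,-0.3,0.8,0,0,0,0,-0.3,0.8,0,0,0,0,-0.3,0.8,0,0,0,0,-0.3,0.8,0,0,0,0,-0.3,0.8,0,0,0,0,-0.3,0.8,0,0,0,0,-0.3,0.8,0,0,0]
}}

```text
time_s: 5.07
position: [530.7, -79.0, 149.6]
tcp_rot: [-3.142, -0.0, 1.546]
contact_force: [1.0, 0.2, 0.9]
gripper_width: 0.4
gripper_force: 0.5
```

Request:
{"api": "move_arm", "payload": {
  "moves": [0,0,0.3,0,0,0,0,0,0.3,0,0,0,0,0,0.3,0,0,0,0,0,0.2,0,0,0,0,0,0.2,0,0,0,0,0,0.1,0,0,0,0,0,0.1,0,0,0,0,0,0.1,0,0,0,0,0,0.0,0,0,0,0,0,0,0,0,0]
}}

```text
time_s: 5.9
position: [531.1, -79.1, 134.5]
tcp_rot: [3.142, 0.0, 1.546]
contact_force: [-0.0, -0.5, 0.4]
gripper_width: 0.6
gripper_force: 0.0
```

Run:
```python
from h import *
N=["hinge","hatch_edge","knob_top"]
cs,o=look(["scene","top"],N)
for n in N:
    L=[o[n,k] for k in cs if (n,k) in o]
    print(n,[round(l[0],2) for l in L],tri([l[2] for l in L]).round(1) if len(L)==2 else L)
cv2.imwrite("pics/s2.png",cv2.resize(cs["scene"]["frame"][120:360,160:480,::-1],(800,600)))
```

```text
hinge [0.81, 0.57] [705.   13.5 138.2]
hatch_edge [0.94, 0.71] [474.9 -31.3 109.8]
knob_top [0.72, 0.68] [571.4 210.4 435.5]
```

View pics/s2.png

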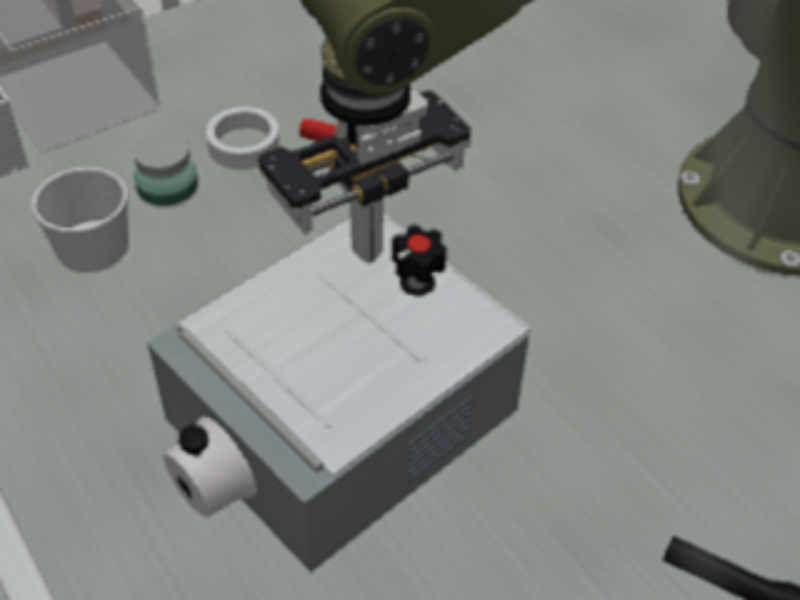

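The hatch looks level, with the knob at about (418,245) in the crop. I'll press a little further to confirm it seats.

Request:
{"api": "move_arm", "payload": {
  "moves": [0,0,0.1,0,0,0,0,0,0.1,0,0,0,0,0,0.1,0,0,0,0,0,0,0,0,0,0,0,0,0,0,0,0,0,0,0,0,0,0,0,0,0,0,0,0,0,0,0,0,0,0,0,0,0,0,0,0,0,0,0,0,0]
}}

```text
time_s: 7.13
position: [531.3, -79.1, 134.0]
tcp_rot: [3.14, 0.0, 1.546]
contact_force: [-13.0, 1.7, 26.6]
gripper_width: 0.1
gripper_force: 13.5
```

Request:
{"api": "move_arm", "payload": {
  "moves": [0,0,-3,0,0,0,0,0,-3,0,0,0,0,0,-3,0,0,0,0,0,-3,0,0,0,0,0,-3,0,0,0,2,-0.9,0,0,0,0,2,-0.9,0,0,0,0,1.9,-0.85,0,0,0,0,0,0,0,0,0,0,0,0,0,0,0,0],
  "jaw": 0
}}

```text
time_s: 7.97
position: [506.0, -19.0, 281.7]
tcp_rot: [3.141, 0.0, 1.547]
contact_force: [0.2, 0.1, 0.1]
gripper_width: 63.9
gripper_force: 0.0
```

Run:
```python
from h import *
N=["hinge","hatch_edge","knob_top","star_knob"]
cs,o=look(["scene","top","wrist"],N)
for n in N[:3]:
    L=[(k,)+o[n,k] for k in cs if (n,k) in o]
    print(n,[(l[0],round(l[1],2),(l[2]*[480,640]).round()) for l in L],tri([l[3] for l in L]).round(1) if len(L)>1 else "")
z=dict(hinge=130,hatch_edge=134,knob_top=188.5)
for (n,k),v in o.items():
    if n in z: O,d=v[2];print(n,k,(O+d*(z[n]-O[2])/d[2]).round(1))
c=cs["wrist"];r=ctrl.regions_of(c,"star_knob")
print([ (q["conf"],q["region"].sum(),q["point"]) for q in r])
R,t,K=P(c);print("cam",(-R.T@t).round(1))
cv2.imwrite("pics/w.png",c["frame"][:,:,::-1])
```

```text
Traceback (most recent call last):
  File "h.py", line 17, in look
    r=ctrl.tip_of(cs[k],n)
ValueError: it knows: drive, grease_tin, hatch_edge, hinge, knob_top, mincer_plate, pan_cup, ring_nut, screw, screwdriver, torch, wrench
```

Run:
```python
from h import *
N=["hinge","hatch_edge","knob_top"]
cs,o=look(["scene","top","wrist"],N)
for n in N[:3]:
    L=[(k,)+o[n,k] for k in cs if (n,k) in o]
    print(n,[(l[0],round(l[1],2),(l[2]*[480,640]).round()) for l in L],tri([l[3] for l in L]).round(1) if len(L)>1 else "")
z=dict(hinge=130,hatch_edge=134,knob_top=188.5)
for (n,k),v in o.items():
    if n in z: O,d=v[2];print(n,k,(O+d*(z[n]-O[2])/d[2]).round(1))
c=cs["wrist"];r=ctrl.regions_of(c,"knob_top")
print([ (q["conf"],q["region"].sum(),q["point"]) for q in r])
R,t,K=P(c);print("cam",(-R.T@t).round(1))
cv2.imwrite("pics/w.png",c["frame"][:,:,::-1])
```

```text
hinge [('scene', 0.76, array([282., 260.])), ('top', 0.65, array([159., 305.])), ('wrist', 0.95, array([190., 538.]))] [704.6   6.9 124.1]
hatch_edge [('scene', 0.79, array([228., 338.])), ('top', 0.48, array([276., 180.])), ('wrist', 0.9, array([236., 281.]))] [505.5 129.8 380.1]
knob_top [('scene', 0.61, array([217., 324.])), ('wrist', 0.6, array([246., 320.]))] [512.8 -28.6 182. ]
hinge scene [705.4  13.5 130. ]
hinge top [704.3   8.5 130. ]
hinge wrist [701.8   4.2 130. ]
hatch_edge scene [478.8 -22.9 134. ]
hatch_edge top [418.1 292.6 134. ]
hatch_edge wrist [476.9 -30.9 134. ]
knob_top scene [518.  -25.9 188.5]
knob_top wrist [511.  -24.4 188.5]
[(0.74, np.int64(3278), [0.5054, 0.4956])]
cam [507.4  57.2 460.3]
```

View pics/w.png

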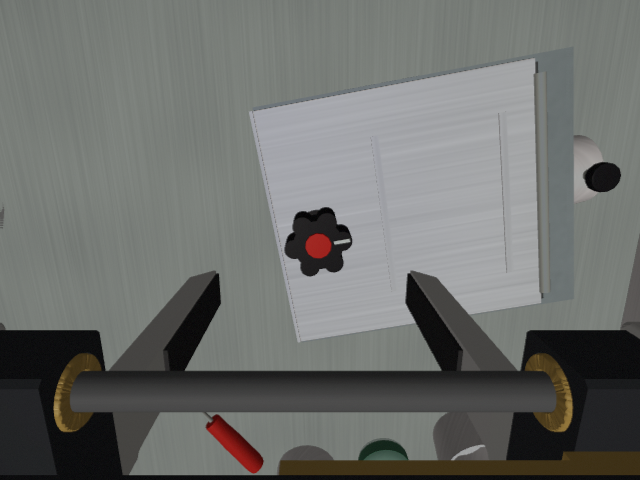

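The wrist view shows the red cap at (318,246), six lobes around it, and the hatch shut. Next I need the exact centre and the lobe phase.

Run:
```python
from h import *
c=ctrl.read_camera("wrist");f=c["frame"].astype(int)
def cen(mask,z):
    n,l,s,ce=cv2.connectedComponentsWithStats(mask.astype(np.uint8));
    i=l[246,318];return l==i
red=(f[:,:,0]>120)&(f[:,:,1]<80);red[:, :280]=0;red[:200]=0;red[290:]=0;red[:,360:]=0
v,u=np.nonzero(red)
def at(u,v,z):
    O,d=ray(c,[v/480,u/640]);return (O+d*(z-O[2])/d[2])[:2]
C=at(u.mean()+.5,v.mean()+.5,188.5);print("cap",C.round(1),len(u))
dark=f.max(2)<90
m=np.zeros((480,640),bool);m[200:285,275:362]=True
m&=dark|red
cn=max(cv2.findContours(m.astype(np.uint8),0,1)[0],key=cv2.contourArea).reshape(-1,2)
p=np.array([at(a+.5,b+.5,184) for a,b in cn]);w=p-C
for it in range(1):
    a=np.arctan2(w[:,1],w[:,0]);r=np.hypot(*w.T)
    g=np.linspace(-np.pi,np.pi,360,endpoint=False);rr=np.array([r[np.abs((a-x+np.pi)%(2*np.pi)-np.pi)<.06].max(initial=0) for x in g])
    F6=np.sum(rr*np.exp(-6j*g));F1=np.sum(rr*np.exp(-1j*g))/180
    print("lobe phase deg",np.degrees(-np.angle(F6)*-1/6).round(1) , "mod60; offset",F1.real.round(1),-F1.imag.round(1),"r",rr.min().round(1),rr.max().round(1))
print(ctrl.state()["position"],ctrl.state()["gripper_width"])
```

```text
cap [509.8 -24.6] 481
lobe phase deg -8.9 mod60; offset -0.1 1.6 r 18.8 29.2
[505.9977482  -19.42341905 281.45771355] 93.93832461989518
```

Request:
{"api": "move_arm", "payload": {
  "moves": [-0.51,0.39,0,0,0,0,0,0,1,0,0,6.6,0,0,1.5,0,0,6.6,0,0,1.5,0,0,6.5,0,0,1.5,0,0,0,0,0,1.5,0,0,0,0,0,1.5,0,0,0,0,0,1.5,0,0,0,0,0,1,0,0,0,0,0,0.9,0,0,0]
}}

```text
time_s: 10.1
position: [509.9, -24.8, 161.7]
tcp_rot: [-3.141, 0.0, 1.202]
contact_force: [0.3, 0.2, 0.1]
gripper_width: 93.9
gripper_force: 0.0
```

Request:
{"api": "move_arm", "payload": {
  "moves": [0,0,0,0,0,0,0,0,0,0,0,0,0,0,0,0,0,0,0,0,0,0,0,0,0,0,0,0,0,0,0,0,0,0,0,0,0,0,0,0,0,0,0,0,0,0,0,0,0,0,0,0,0,0,0,0,0,0,0,0],
  "jaw": 1,
  "squeeze": 20
}}

```text
time_s: 10.93
position: [510.0, -24.7, 162.7]
tcp_rot: [3.141, -0.0, 1.202]
contact_force: [1.5, -0.5, 2.0]
gripper_width: 46.3
gripper_force: 20.0
```

Request:
{"api": "move_arm", "payload": {
  "moves": [0,0,0.1,0,0,0,0,0,0.1,0,0,0,0,0,0.1,0,0,0,0,0,0.1,0,0,0,0,0,0.1,0,0,0,0,0,0.1,0,0,0,0,0,0,0,0,0,0,0,0,0,0,0,0,0,0,0,0,0,0,0,0,0,0,0]
}}

```text
time_s: 11.77
position: [509.9, -24.7, 156.6]
tcp_rot: [3.141, -0.0, 1.202]
contact_force: [4.3, -1.3, 3.6]
gripper_width: 46.2
gripper_force: 20.0
```

Request:
{"api": "move_arm", "payload": {
  "moves": [0,0,0.05,0,0,0,0,0,0,0,0,0,0,0,0.05,0,0,0,0,0,0,0,0,0,0,0,0,0,0,0,0,0,0,0,0,0,0,0,0,0,0,0,0,0,0,0,0,0,0,0,0,0,0,0,0,0,0,0,0,0]
}}

```text
time_s: 12.6
position: [509.9, -24.7, 155.5]
tcp_rot: [3.141, -0.0, 1.202]
contact_force: [4.5, -2.2, 3.8]
gripper_width: 46.0
gripper_force: 20.0
```

Request:
{"api": "move_arm", "payload": {
  "moves": [0,0,0.05,0,0,0,0,0,0,0,0,0,0,0,0.05,0,0,0,0,0,0,0,0,0,0,0,0,0,0,0,0,0,0,0,0,0,0,0,0,0,0,0,0,0,0,0,0,0,0,0,0,0,0,0,0,0,0,0,0,0]
}}

```text
time_s: 13.43
position: [509.9, -24.7, 154.5]
tcp_rot: [3.141, -0.0, 1.202]
contact_force: [4.3, -1.0, 4.1]
gripper_width: 46.0
gripper_force: 20.0
```

Request:
{"api": "move_arm", "payload": {
  "moves": [0,0,0.05,0,0,0,0,0,0,0,0,0,0,0,0.05,0,0,0,0,0,0,0,0,0,0,0,0,0,0,0,0,0,0,0,0,0,0,0,0,0,0,0,0,0,0,0,0,0,0,0,0,0,0,0,0,0,0,0,0,0]
}}

```text
time_s: 14.27
position: [510.0, -24.6, 154.2]
tcp_rot: [3.141, -0.0, 1.202]
contact_force: [3.0, -1.9, 9.5]
gripper_width: 46.0
gripper_force: 20.0
```

Request:
{"api": "move_arm", "payload": {
  "moves": [0,0,-0.008,0,0,-1.5,0,0,-0.008,0,0,-1.5,0,0,-0.008,0,0,-1.5,0,0,-0.008,0,0,-1.5,0,0,-0.008,0,0,-1.5,0,0,-0.008,0,0,-1.5,0,0,-0.008,0,0,-1.5,0,0,-0.008,0,0,-1.5,0,0,-0.008,0,0,-1.5,0,0,-0.008,0,0,-1.5]
}}

```text
time_s: 15.1
position: [509.8, -24.5, 154.8]
tcp_rot: [3.141, -0.0, 1.465]
contact_force: [1.5, -1.4, 10.5]
gripper_width: 46.0
gripper_force: 20.0
```

Following nicely.

Request:
{"api": "move_arm", "payload": {
  "moves": [0,0,-0.008,0,0,-1.5,0,0,-0.008,0,0,-1.5,0,0,-0.008,0,0,-1.5,0,0,-0.008,0,0,-1.5,0,0,-0.008,0,0,-1.5,0,0,-0.008,0,0,-1.5,0,0,-0.008,0,0,-1.5,0,0,-0.008,0,0,-1.5,0,0,-0.008,0,0,-1.5,0,0,-0.008,0,0,-1.5]
}}

```text
time_s: 15.93
position: [509.6, -24.5, 155.5]
tcp_rot: [-3.141, -0.0, 1.727]
contact_force: [-0.6, -0.5, 10.4]
gripper_width: 46.1
gripper_force: 20.0
```

Request:
{"api": "move_arm", "payload": {
  "moves": [0,0,-0.008,0,0,-1,0,0,-0.008,0,0,-1,0,0,-0.005,0,0,-1,0,0,-0.005,0,0,-1,0,0,-0.005,0,0,-1,0,0,-0.005,0,0,-1,0,0,-0.005,0,0,-1,0,0,-0.005,0,0,-1,0,0,-0.005,0,0,-1,0,0,-0.005,0,0,-1]
}}

```text
time_s: 16.77
position: [509.4, -24.6, 155.9]
tcp_rot: [-3.141, -0.0, 1.901]
contact_force: [-1.0, -1.8, 10.9]
gripper_width: 45.8
gripper_force: 20.0
```

Request:
{"api": "move_arm", "payload": {
  "moves": [0,0,-0.004,0,0,-0.7,0,0,-0.004,0,0,-0.7,0,0,-0.004,0,0,-0.7,0,0,-0.004,0,0,-0.7,0,0,-0.004,0,0,-0.7,0,0,-0.004,0,0,-0.7,0,0,-0.004,0,0,-0.7,0,0,-0.004,0,0,-0.7,0,0,0,0,0,0,0,0,0,0,0,0]
}}

```text
time_s: 17.6
position: [509.3, -24.6, 156.1]
tcp_rot: [-3.14, -0.001, 1.998]
contact_force: [-0.6, -1.0, 9.8]
gripper_width: 46.2
gripper_force: 20.0
```

Request:
{"api": "move_arm", "payload": {
  "moves": [0,0,-0.003,0,0,-0.7,0,0,-0.003,0,0,-0.7,0,0,-0.003,0,0,-0.7,0,0,-0.003,0,0,-0.7,0,0,-0.003,0,0,-0.7,0,0,-0.003,0,0,-0.7,0,0,-0.003,0,0,-0.7,0,0,-0.003,0,0,-0.7,0,0,0,0,0,0,0,0,0,0,0,0]
}}

```text
time_s: 18.43
position: [509.2, -24.7, 155.9]
tcp_rot: [-3.14, -0.001, 2.095]
contact_force: [-2.0, -2.6, 5.3]
gripper_width: 45.7
gripper_force: 20.0
```

The force fell to about the spring's alone, which is the click. I'll follow down gently without turning.

Request:
{"api": "move_arm", "payload": {
  "moves": [0,0,0.05,0,0,0,0,0,0.05,0,0,0,0,0,0.05,0,0,0,0,0,0.05,0,0,0,0,0,0,0,0,0,0,0,0,0,0,0,0,0,0,0,0,0,0,0,0,0,0,0,0,0,0,0,0,0,0,0,0,0,0,0]
}}

```text
time_s: 19.27
position: [509.4, -24.7, 154.9]
tcp_rot: [-3.141, -0.0, 2.095]
contact_force: [-6.4, -1.8, 14.0]
gripper_width: 46.2
gripper_force: 20.0
```

Request:
{"api": "move_arm", "payload": {
  "moves": [0,0,-0.05,0,0,0,0,0,-0.05,0,0,0,0,0,0,0,0,0,0,0,0,0,0,0,0,0,0,0,0,0,0,0,0,0,0,0,0,0,0,0,0,0,0,0,0,0,0,0,0,0,0,0,0,0,0,0,0,0,0,0]
}}

```text
time_s: 20.1
position: [509.3, -24.7, 155.3]
tcp_rot: [-3.14, -0.001, 2.095]
contact_force: [-3.0, -1.9, 8.2]
gripper_width: 45.7
gripper_force: 20.0
```

Run:
```python
from h import *
c=ctrl.read_camera("wrist");s=ctrl.state();print(s["position"],s["tcp_rot"],s["contact_force"],s["ft_torque"])
b=ctrl.read_camera("scene")
A=cv2.resize(c["frame"][150:400,160:480,::-1],(400,312));B=cv2.resize(b["frame"][160:260,264:392,::-1],(400,312))
cv2.imwrite("pics/c.png",np.hstack([A,B]))
```

```text
[509.29162655 -24.67901087 155.271339  ] [-3.14039398e+00 -5.28399695e-04  2.09534793e+00] [-4.12205259 -2.46061221  8.69788596] [-0.49666373  0.79551584  0.06432319]
```

View pics/c.png

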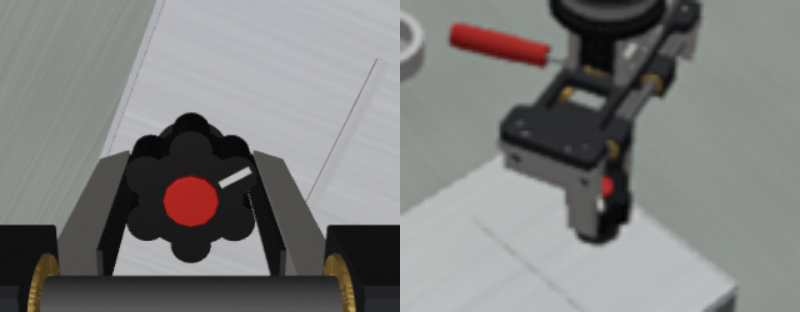

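```bash
cat >> h.py <<'E'
def capz(C=(509.8,-24.6)):
    c=ctrl.read_camera("wrist");f=c["frame"].astype(int)
    red=(f[:,:,0]>120)&(f[:,:,1]<80);red[:,:270]=0;red[:,370:]=0;red[:250]=0;red[370:]=0
    v,u=np.nonzero(red);O,d=ray(c,[(v.mean()+.5)/480,(u.mean()+.5)/640])
    zs=O[2]+d[2]*((np.array(C)-O[:2])@d[:2])/(d[:2]@d[:2])
    t=(zs-O[2])/d[2];e=(O+t*d)[:2]-C
    ph=None
    w=(f.min(2)>170);w[:,:300]=0;w[:,370:]=0
    print("cap px",u.mean().round(1),v.mean().round(1),len(u),"z",zs.round(2),"perp",np.hypot(*e).round(2),"dist",np.linalg.norm(t*d).round(1),"area*d2",(len(u)*(O[2]-zs)**2/1e6).round(3), ctrl.state()["position"].round(1),ctrl.state()["contact_force"].round(1))
E
python3 -c "
from h import *
capz()"
```

```text
cap px 312.1 310.9 1327 z 179.09 perp 0.51 dist 173.1 area*d2 31.9 [509.3 -24.7 155.2] [-3.8 -1.9  8.2]
```

Request:
{"api": "move_arm", "payload": {
  "moves": [0,0,0.01,0,0,-0.7,0,0,0.01,0,0,-0.7,0,0,0,0,0,-0.7,0,0,0,0,0,-0.7,0,0,0,0,0,-0.7,0,0,0,0,0,-0.7,0,0,0,0,0,-0.7,0,0,0,0,0,-0.7,0,0,0,0,0,0,0,0,0,0,0,0]
}}

```text
time_s: 21.08
position: [509.2, -24.7, 154.6]
tcp_rot: [-3.14, -0.001, 2.193]
contact_force: [-4.2, -3.3, 4.1]
gripper_width: 46.0
gripper_force: 20.0
```

Request:
{"api": "move_arm", "payload": {
  "moves": [0,0,0.03,0,0,0,0,0,0.03,0,0,0,0,0,0.03,0,0,0,0,0,0.03,0,0,0,0,0,0,0,0,0,0,0,0,0,0,0,0,0,0,0,0,0,0,0,0,0,0,0,0,0,0,0,0,0,0,0,0,0,0,0]
}}

```text
time_s: 21.92
position: [509.2, -24.7, 153.5]
tcp_rot: [-3.14, -0.001, 2.193]
contact_force: [-5.3, -2.7, 5.0]
gripper_width: 46.2
gripper_force: 20.0
```

```bash
python3 -c "
from h import *
capz()"
```

```text
cap px 311.9 310.7 1331 z 177.1 perp 0.55 dist 173.3 area*d2 32.11 [509.3 -24.7 153.5] [-4.2 -3.4  5.3]
```

Request:
{"api": "move_arm", "payload": {
  "moves": [0,0,0.05,0,0,0,0,0,0.05,0,0,0,0,0,0.05,0,0,0,0,0,0.05,0,0,0,0,0,0,0,0,0,0,0,0,0,0,0,0,0,0,0,0,0,0,0,0,0,0,0,0,0,0,0,0,0,0,0,0,0,0,0]
}}

```text
time_s: 22.8
position: [509.2, -24.7, 151.5]
tcp_rot: [-3.14, -0.001, 2.193]
contact_force: [-4.7, -4.0, 4.6]
gripper_width: 45.9
gripper_force: 20.0
```

Request:
{"api": "move_arm", "payload": {
  "moves": [0,0,0.03,0,0,0,0,0,0.03,0,0,0,0,0,0.03,0,0,0,0,0,0,0,0,0,0,0,0,0,0,0,0,0,0,0,0,0,0,0,0,0,0,0,0,0,0,0,0,0,0,0,0,0,0,0,0,0,0,0,0,0]
}}

```text
time_s: 23.63
position: [509.3, -24.7, 151.0]
tcp_rot: [-3.141, -0.0, 2.193]
contact_force: [-6.9, -3.4, 9.1]
gripper_width: 46.0
gripper_force: 20.0
```

It dropped about 5 mm freely and now stands on the thread start. Turning forwards with matching descent.

Request:
{"api": "move_arm", "payload": {
  "moves": [0,0,0,0,0,2.5,0,0,0.01,0,0,2.5,0,0,0.0125,0,0,2.5,0,0,0.0125,0,0,2.5,0,0,0.0125,0,0,2.5,0,0,0.0125,0,0,2.5,0,0,0.0125,0,0,2.5,0,0,0.0125,0,0,2.5,0,0,0.0125,0,0,2.5,0,0,0.0125,0,0,2.5]
}}

```text
time_s: 24.47
position: [509.6, -24.5, 149.8]
tcp_rot: [-3.141, -0.0, 1.755]
contact_force: [-3.3, -2.3, 7.4]
gripper_width: 46.0
gripper_force: 20.0
```

Request:
{"api": "move_arm", "payload": {
  "moves": [0,0,0.0125,0,0,2.5,0,0,0.0125,0,0,2.5,0,0,0.0125,0,0,2.5,0,0,0.0125,0,0,2.5,0,0,0.0125,0,0,2.5,0,0,0.0125,0,0,2.5,0,0,0.0125,0,0,2.5,0,0,0.0125,0,0,2.5,0,0,0.0125,0,0,2.5,0,0,0.0125,0,0,2.5]
}}

```text
time_s: 25.3
position: [510.0, -24.5, 148.7]
tcp_rot: [3.141, -0.0, 1.318]
contact_force: [0.5, -2.1, 4.1]
gripper_width: 46.1
gripper_force: 20.0
```

Request:
{"api": "move_arm", "payload": {
  "moves": [0,0,0.0125,0,0,2.5,0,0,0.0125,0,0,2.5,0,0,0.0125,0,0,2.5,0,0,0.0125,0,0,2.5,0,0,0.0125,0,0,2.5,0,0,0.0125,0,0,2.5,0,0,0.0125,0,0,2.5,0,0,0.0125,0,0,2.5,0,0,0.0125,0,0,2.5,0,0,0.0125,0,0,2.5]
}}

```text
time_s: 26.13
position: [510.4, -24.6, 147.6]
tcp_rot: [3.14, -0.001, 0.882]
contact_force: [1.2, -2.5, 5.1]
gripper_width: 46.2
gripper_force: 20.0
```

```bash
python3 -c "
from h import *
capz();print(ctrl.state()['ft_torque'],ctrl.state()['joint_positions'])"
```

```text
cap px 313.2 311.2 1309 z 172.5 perp 0.22 dist 171.9 area*d2 31.06 [510.4 -24.7 147.6] [ 1.2 -2.3  5. ]
[-5.66220491e-01 -3.83237848e-01  2.14123966e-05] [-1.19994747e-01  2.69327882e-01  1.70125228e+00  7.51352816e-05
  1.16920499e+00  5.72361988e-01]
```

Request:
{"api": "move_arm", "payload": {
  "moves": [0,0,0.012,0,0,2.5,0,0,0.012,0,0,2.5,0,0,0.012,0,0,2.5,0,0,0.012,0,0,2.5,0,0,0.012,0,0,2.5,0,0,0.01,0,0,2,0,0,0.01,0,0,2,0,0,0.01,0,0,2,0,0,0.01,0,0,2,0,0,0,0,0,0]
}}

```text
time_s: 27.02
position: [510.6, -24.9, 146.8]
tcp_rot: [3.14, -0.002, 0.524]
contact_force: [2.7, -4.0, 5.1]
gripper_width: 46.3
gripper_force: 20.0
```

```bash
python3 -c "
from h import *
print(ctrl.state()['ft_torque'])"
```

```text
[-0.95753871 -0.5868608  -0.03959724]
```

Request:
{"api": "move_arm", "payload": {
  "moves": [0,0,0.005,0,0,1.5,0,0,0.005,0,0,1.5,0,0,0.005,0,0,1.5,0,0,0.005,0,0,1.5,0,0,0.005,0,0,1.5,0,0,0.005,0,0,1.5,0,0,0.005,0,0,1.5,0,0,0.005,0,0,1.5,0,0,0.005,0,0,1.5,0,0,0,0,0,0]
}}

```text
time_s: 27.85
position: [510.7, -25.1, 146.4]
tcp_rot: [3.14, -0.002, 0.289]
contact_force: [2.4, -5.4, 6.1]
gripper_width: 45.9
gripper_force: 20.0
```

```bash
python3 -c "
from h import *
print(ctrl.state()['ft_torque'],ctrl.state()['tcp_rot'])"
```

```text
[-1.20412421 -0.60132338  0.02298843] [ 3.13988518e+00 -2.30900884e-03  2.88728972e-01]
```

Request:
{"api": "move_arm", "payload": {
  "moves": [0,0,-0.02,0,0,1.5,0,0,-0.02,0,0,1.5,0,0,-0.01,0,0,1.5,0,0,0,0,0,1.5,0,0,0,0,0,1.5,0,0,0,0,0,1.5,0,0,0,0,0,1.5,0,0,0,0,0,1.5,0,0,0,0,0,0,0,0,0,0,0,0]
}}

```text
time_s: 28.68
position: [510.5, -25.3, 146.3]
tcp_rot: [3.14, -0.002, 0.081]
contact_force: [4.2, -6.9, -0.8]
gripper_width: 46.0
gripper_force: 20.0
```

```bash
python3 -c "
from h import *
print(ctrl.state()['ft_torque'],ctrl.state()['tcp_rot'],ctrl.state()['joint_positions'][5])"
```

```text
[-1.49926495 -0.89574866  0.03562437] [ 3.14018509e+00 -1.85884353e-03  8.08554740e-02] 1.3697846347056535
```

Request:
{"api": "move_arm", "payload": {
  "moves": [0,0,0,0,0,1.5,0,0,0,0,0,1.5,0,0,0,0,0,1.5,0,0,0,0,0,1.5,0,0,0,0,0,1.5,0,0,0,0,0,1.5,0,0,0,0,0,0,0,0,0,0,0,0,0,0,0,0,0,0,0,0,0,0,0,0]
}}

```text
time_s: 29.52
position: [510.5, -25.4, 146.1]
tcp_rot: [3.14, -0.002, -0.076]
contact_force: [6.4, -8.2, -2.1]
gripper_width: 46.2
gripper_force: 20.1
```

```bash
python3 -c "
from h import *
print(ctrl.state()['ft_torque'],ctrl.state()['tcp_rot'])
capz()"
```

```text
[-1.56154507 -1.18638209  0.30789768] [ 3.14031303e+00 -1.93982951e-03 -7.57576913e-02]
cap px 313.9 310.0 1316 z 170.36 perp 0.88 dist 172.3 area*d2 31.506 [510.5 -25.3 146.1] [ 5.4 -8.8 -2.3]
```

Request:
{"api": "move_arm", "payload": {
  "moves": [0,0,0,0,0,1,0,0,0,0,0,1,0,0,0,0,0,1,0,0,0,0,0,0,0,0,0,0,0,0,0,0,0,0,0,0,0,0,0,0,0,0,0,0,0,0,0,0,0,0,0,0,0,0,0,0,0,0,0,0]
}}

```text
time_s: 30.4
position: [510.5, -25.4, 146.0]
tcp_rot: [3.14, -0.002, -0.128]
contact_force: [6.5, -8.7, -2.7]
gripper_width: 46.1
gripper_force: 20.1
```

```bash
python3 -c "
from h import *
print(ctrl.state()['ft_torque'],ctrl.state()['tcp_rot'])"
```

```text
[-1.63331616 -1.23488185  0.46701383] [ 3.14029479e+00 -1.98574270e-03 -1.27941065e-01]
```

Torque rises sharply (0.47 N m), so the collar is home. Release and rise straight up.

Request:
{"api": "move_arm", "payload": {
  "moves": [0,0,0,0,0,0,0,0,0,0,0,0,0,0,0,0,0,0,0,0,0,0,0,0,0,0,0,0,0,0,0,0,0,0,0,0,0,0,0,0,0,0,0,0,0,0,0,0,0,0,0,0,0,0,0,0,0,0,0,0],
  "jaw": 0
}}

```text
time_s: 31.23
position: [509.8, -24.6, 146.3]
tcp_rot: [-3.142, -0.0, -0.128]
contact_force: [0.5, -0.2, 0.3]
gripper_width: 93.8
gripper_force: 0.0
```

```bash
python3 -c "
from h import *
capz()"
```

```text
cap px 315.4 308.0 1294 z 170.2 perp 0.91 dist 172.3 area*d2 31.072 [509.8 -24.6 146.3] [ 0.3 -0.4  0.2]
```

Request:
{"api": "move_arm", "payload": {
  "moves": [0,0,-2,0,0,0,0,0,-2,0,0,0,0,0,-2,0,0,0,0,0,-2,0,0,0,0,0,-2,0,0,0,0,0,-1,0,0,0,0,0,0,0,0,0,0,0,0,0,0,0,0,0,0,0,0,0,0,0,0,0,0,0]
}}

```text
time_s: 32.12
position: [509.4, -24.6, 255.0]
tcp_rot: [3.142, 0.002, -0.128]
contact_force: [-0.3, 0.0, 1.0]
gripper_width: 93.9
gripper_force: 0.0
```

Run:
```python
from h import *
c=ctrl.read_camera("wrist");b=ctrl.read_camera("scene")
f=c["frame"]
cv2.imwrite("pics/e.png",np.hstack([cv2.resize(f[:,:,::-1],(400,300)),cv2.resize(b["frame"][160:260,260:393,::-1],(400,300))]))
print(ctrl.state()["contact_force"],ctrl.state()["position"])
```

```text
[-0.79680078 -1.00162168  0.23754981] [509.55183636 -24.5981114  255.41868607]
```

View pics/e.png

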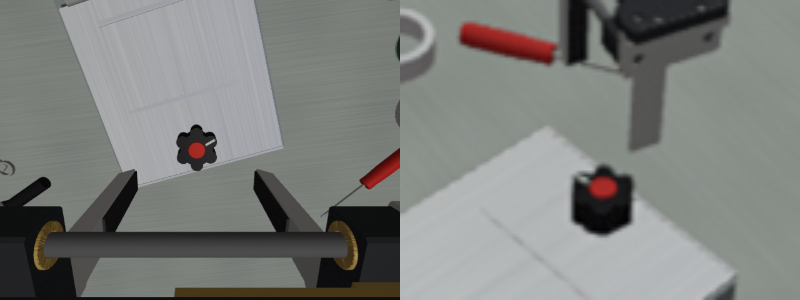

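The views show the knob low on the shut hatch: cap at (197,150) left, and no gap under the collar at (603,230) right. It didn't rise on release. Handing in.

```bash
python3 -c "
from bench import ctrl
print(ctrl.finish_job())"
```

```text
the job is handed in; nothing more can be done
None
```

I swung the hatch shut, turned the knob back under light pressure until it clicked (about 0.9–1.0 rad), then turned it forwards until the collar was home. It stayed down when let go; I handed the job in at about 32 s, and no verdict was returned.

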